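Press the inlay corner of a sprung tilt plate to the mark

TASK

Set the bone inlay in the corner of the spring-backed tilt plate: with a fingertip, press straight down on the bone lozenge until the tip of the upright pointer stands opposite the brass mark on the scale bar, without running well past it, and keep it there for a second. Then let go so that the plate springs all the way back up. Do not touch the pointer, grasp or lift nothing, and leave the checkers, the marking gauge and the block plane where they are.

Things in the scene. Friction and masses are not known exactly. Their poses are not given: they have to be found in the camera images.
- mount: Wooden base 215 mm square, 18 mm thick, screwed to the bench; it carries the wooden tilt plate (145 x 160 x 12 mm). Origin: centre of its underside, on the bench. x runs from the plate's free edge towards its brass-hinged edge, y along the hinge line towards the lozenge's side, z up. The hinge line is at x = 70 mm, z = 70 mm; the scale bar with its posts stands at y = -103 mm.
- lozenge: Bone-coloured inlay, a 34 mm square set diamond-wise (48 mm across its points), fixed in a free corner of the tilt plate and standing 5 mm proud of it: the place to press. Origin: centre of its top face; at rest 55 mm in -x, 50 mm in +y and 85 mm above the mount's origin. Axes at rest as the mount's.
- tilt_plate (a joint): Tilt of the plate in rad: 0 at rest (level), growing to a stop at 0.30 as the lozenge is pressed down (about 12.5 mm of press for 0.1 rad). It is sprung: about 2.5 N on the lozenge starts it, about 9 N holds it at 0.2 rad; let go, it springs back to 0.
- pointer: Thin bare metal needle, 150 mm long with a pale round 8 mm head, standing up from the plate's hinge at the end away from the lozenge. Origin: top centre of its head (its tip), 220 mm above the bench at rest, at x = 70, y = -72 mm of the mount. As the plate is pressed, the tip swings in the mount's -x direction, 15 mm for 0.1 rad of tilt.
- mark: Brass rider, 18 mm wide, clipped over the black scale bar, fixed for the run; its 8 mm wide tongue points in +y at the path of the pointer's head, ending 4 mm short of it. Origin: on that path, in line with the tongue's middle. Axes as the mount's: pointer and mark are opposite when the tip's x in this frame is 0 (it starts 14 to 30 mm on the +x side); the tongue spans x = -4 to 4 mm. The rider's top is 231 mm above the bench.
- checker_a: Black ebony checker, a disc 38 mm across and 12 mm thick, loose on the bench on the robot's side of the mount. Origin: centre of its underside. Leave alone.
- checker_b: A second, equal ebony checker, loose on the bench beside the lozenge's side of the mount. Origin: centre of its underside. Leave alone.
- gauge: Boxwood marking gauge, stem 200 mm long with a 56 x 52 mm head, lying on the bench beyond the mount; 64 mm high. Origin: under its middle, on the bench; x along the stem. Leave alone.
- plane: Small black cast iron block plane, 155 x 48 mm, 53 mm high, on the bench beside the pointer's side of the mount. Origin: centre of its sole; x along it. Leave alone.

How it is judged (in metres and radians):
On the way, in this order (a step that is already met when the one before it is completed fails the run):
1. a finger presses the lozenge and keeps the pointer's tip opposite the mark (x of pointer in the frame of mark between -0.004 and 0.004 m and contact force between the fingers and lozenge above 1 N), for 0.7 s.
2. the plate is let go and springs back up (value of joint tilt_plate below 0.02 rad), for 0.2 s.
At the end, for the whole second after the job is handed in: The pointer's tip was kept within 4 mm of the mark's middle (within the tongue's width) for 0.7 s by a finger on the lozenge; then the plate is back up (tilt under 0.02 rad) and at rest, and each bystander is within 12 mm of its start (value of joint tilt_plate below 0.02 rad and velocity of joint tilt_plate between -0.05 and 0.05 rad/s and distance of each of checker_a, checker_b, gauge, plane from where it was at the start of the episode below 0.012 m); the robot touches nothing.
It fails at once if the pointer runs more than 9 mm past the middle of the mark (x of pointer in the frame of mark below -0.009 m).
It fails at once if the pointer is touched (contact force between any of the fingers, the arm and pointer above 0.3 N).
It fails at once if a checker, the marking gauge or the block plane is moved or lifted by more than 12 mm (distance of any of checker_a, checker_b, gauge, plane from where it was at the start of the episode above 0.012 m).
It also fails if it takes over 40 s, if anything falls off the work surface, if the arm or the gripper's body presses on something with over 40 N, if the wrist force passes 120 N, or if a joint passes its speed limit or range.

ROBOT

A 7-joint arm with a two-finger parallel gripper is mounted at the origin on the work surface. World frame = base frame: x ahead of the robot, y to its left, z up, the work surface at z = 0. Lengths are in mm, angles in rad, forces in N, time in s.
With the tool pointing down it reaches from about 425 to 1025 mm from the base axis. Payload 3.6 kg.
Tool frame: the origin (TCP) lies at the very end of the fingers, on their centre line; the grasp point (between the pads) lies 19 mm behind it (grip_point_offset is the distance from the TCP to the grasp point, in mm); z points along the fingers, y is the direction in which the jaws open and shut (so a half turn about z gives the same grasp; the last joint's range is limited). The gripper opens to 85 mm and grips with 20 to 120 N. Pads are 22 mm wide; open, the fingers measure 114 mm over their backs; the gripper's body (76 mm by 85 mm) begins 54 mm behind the grasp point. The pads swing forward as they close: fully open they stand 13 mm farther back than shut.
Start: joints at [1.012, 0.591, 0.048, 1.609, -0.033, 0.943, -0.034], TCP at [325.627, -647.763, 231.302] pointing down, gripper open.
Joint ranges: [-2.69, 2.69], [-0.47, 2.24], [-1.27, 1.36], [0.19, 2.51], [-1.53, 4.68], [0.08, 2.07], [-3.09, 3.09]. Speed limits (rad/s): [2.57, 2.57, 3.14, 3.14, 3.14, 3.14, 3.14].

INTERFACE

Orientations are given as [roll, pitch, yaw] about the fixed x, y, z axes, in that order (R = Rz(yaw) Ry(pitch) Rx(roll)).
In Python, from workcell import get_state, camera, sign_off, boxes_of, grip_point_offset gives the robot as it stands. The module is installed in compiled form; this text tells all that it offers.
- The arm moves only by the tool drive_tool, never from a script. Its argument "rows" is a list of rows, each an object of numbers: "x", "y", "z": the shift along the tool's x, y, z in cm; "ax", "ay", "az": the turn, a rotation vector about the tool's x, y, z in rad. In form: [{"x": .., "y": .., "z": .., "ax": .., "ay": .., "az": ..}, ...]. A call has 1 to 10 rows; each row is the pose to reach, as a shift and turn from the pose commanded when the call began, along the tool's axes at that moment; what a row does not reach only later rows make up. A row lasts 1/12 s, in which the tool goes at most 41.7 mm and 7.16 degrees, less where a joint would pass 70% of its speed; a pose out of reach is approached as far as the arm can. A call with a gripper value outside its range is refused whole. "fingers" is the finger opening in cm, from 0 to 8.54, set as the call begins (left out, the last holds). The fingers move at their own pace and stop on an object; "force" is the grip in N (left out, the last holds). Time passes only in rows, so rows that repeat a pose let the fingers close. It gives the time, the measured TCP pose, the force and the opening at its end, in the units of the state.
- get_state(): the state, without advancing time (a new reading comes with each control period).
- camera(name): name is "side" or "top"; returns a dict with "color" (420x560x3 uint8, red, green, blue), "z_map" (420x560 float32, mm along the optical axis (not along the pixel's ray), 0 where there is no reading), "fx", "fy", "cx", "cy" (pixels), "extrinsics" (4x4, takes a point from camera to world coordinates). Camera axes: x right, y down, z forward; pixel columns grow to the right and rows downward; lengths in mm; the calibration is good to about 2 mm. A picture is of the moment at which its call begins.
- sign_off(): hands the job in, once; it reports no verdict.
Trained networks look in a picture, given as the dict that the camera call returned (one of the last four; its "shot" number tells which), for a name from the list of things; names that differ only in an ending like _2 or _b are one class to them, and where a whole thing is asked for, a point or a joint stands for the part that bears it (a point fixed in the world has none). Each returns a list of dicts, best first, with "conf" (0 to 1); they miss things now and then, are a little off and sometimes report something else, mostly with a low value. They report only what shows in the picture. A call takes as long as a camera call.
- boxes_of(name, picture): "location" ([column, row] in pixels, amid what is visible of it).
The state is a dict: "time": time; "q": joint angles; "joint_vel": joint speeds; "effort": joint torques, N m; "tcp_pos": TCP position; "eef_rot": TCP orientation; "force": force on the tool from outside, world axes, zero at the start; "moment": the same for the moment, N m; "width": opening from 0.0 (shut) to 1.0 (fully open).
Only numpy, scipy, OpenCV 4.12 (cv2) and the standard library are available. Lean on these libraries where they do the work, as an engineer would, in place of code of your own. Each camera call takes 0.05 s, during which the arm holds its last target.

## Working session

There is one attempt and no reset: what is moved stays moved. The work goes in short steps, Python scripts to look and compute and a tool call to move; the robot and the scene stay as the last step left them, time stands still between calls to the robot, and variables do not carry over. Pictures are saved under pics/ and viewed, and the job is handed in when it is done.

Besides the shell and the picture viewer there is one more tool, called after "Emit:" by a JSON object that holds its "fn" and its "kwargs". drive_tool: Moves the arm, as the interface text tells. Its arguments: {"type":"object","properties":{"rows":{"type":"array","items":{"type":"object","properties":{"x":{"type":"number"},"y":{"type":"number"},"z":{"type":"number"},"ax":{"type":"number"},"ay":{"type":"number"},"az":{"type":"number"}}}},"fingers":{"type":"number"},"force":{"type":"number"}},"required":["rows"]}

```bash
mkdir -p pics; cat > h.py <<'E'
import numpy as np, cv2
from workcell import *
def snap(n,tag):
    p=camera(n); cv2.imwrite(f'pics/{tag}.png',p['color'][:,:,::-1]); return p
def px2w(p,u,v,z=None):
    z=p['z_map'][int(round(v)),int(round(u))] if z is None else z
    c=np.array([(u-p['cx'])/p['fx']*z,(v-p['cy'])/p['fy']*z,z,1])
    return (np.array(p['extrinsics'])@c)[:3]
def onz(p,u,v,h):
    E=np.array(p['extrinsics']); d=E[:3,:3]@np.array([(u-p['cx'])/p['fx'],(v-p['cy'])/p['fy'],1]); o=E[:3,3]
    return o+d*(h-o[2])/d[2]
E
python3 - <<'E'
from h import *
s=get_state(); print({k:np.round(v,3) for k,v in s.items()})
for n in('top','side'):
    p=snap(n,n+'1'); print(n,np.round(p['extrinsics'],3).tolist(),p['fx'])
    for t in('mount','lozenge','pointer','mark','checker_a','gauge','plane'):
        for b in boxes_of(t,p)[:3]:
            print(t,round(b['conf'],2),np.round(b['location'],1),np.round(px2w(p,*b['location'])))
E
```

```text
{'time': np.float64(0.0), 'q': array([ 1.012,  0.592,  0.048,  1.61 , -0.033,  0.943, -0.034]), 'joint_vel': array([-0.   ,  0.001, -0.   , -0.002, -0.   , -0.   , -0.001]), 'effort': array([-1.0000e-03, -5.4870e+01,  1.5460e+00, -1.9813e+01,  9.0000e-03,
        9.0000e-03,  0.0000e+00]), 'tcp_pos': array([ 325.239, -647.005,  230.119]), 'eef_rot': array([-3.139,  0.   ,  0.466]), 'force': array([-0.31 ,  0.374,  0.193]), 'moment': array([-0.019,  0.013, -0.034]), 'width': np.float64(0.997)}
top [[-0.007, -0.985, 0.17, 430.385], [-1.0, 0.008, 0.006, 49.601], [-0.007, -0.17, -0.985, 1274.58], [0.0, 0.0, 0.0, 1.0]] 525.7307890405658
mount 0.57 [353.2 215.3] [605. -88.  84.]
lozenge 0.54 [338.6 244.1] [540. -53.  84.]
lozenge 0.53 [276.  245.6] [544.  91.  11.]
pointer 0.46 [351.8 220.6] [594. -85.  81.]
mark 0.59 [403.9 166.1] [ 683. -176.  233.]
mark 0.33 [379.1 169.9] [ 694. -139.  157.]
checker_a 0.56 [278.6 248.7] [537.  85.  10.]
checker_a 0.47 [357.5 282. ] [ 456. -102.   12.]
gauge 0.67 [310.6 148.7] [774.   6.  47.]
plane 0.95 [418.2 198. ] [ 653. -249.   38.]
side [[0.991, -0.102, 0.086, 538.342], [-0.131, -0.654, 0.745, -572.435], [-0.02, -0.749, -0.662, 713.614], [0.0, 0.0, 0.0, 1.0]] 407.4087967635385
lozenge 0.61 [257.1 274.6] [551. -51.  88.]
mark 0.79 [342.4 270.8] [ 677. -183.  232.]
mark 0.63 [343.3 293.7] [ 698. -143.  119.]
checker_a 0.61 [249.6 253. ] [541.  81.  11.]
checker_a 0.54 [210.9 328.2] [ 449. -108.   11.]
gauge 0.81 [364.6 258.9] [792.   7.  30.]
gauge 0.33 [212.9 328.3] [ 453. -107.    8.]
plane 0.87 [335.5 381.8] [ 662. -259.   35.]
```

```bash
python3 - <<'E'
import cv2
a=cv2.imread('pics/top1.png')[100:320,220:480]; cv2.imwrite('pics/t1z.png',cv2.resize(a,None,fx=3,fy=2.7,interpolation=2)[:600])
a=cv2.imread('pics/side1.png')[210:410,180:440]; cv2.imwrite('pics/s1z.png',cv2.resize(a,None,fx=3,fy=3,interpolation=2))
E
```

```text
(no output)
```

View pics/t1z.png

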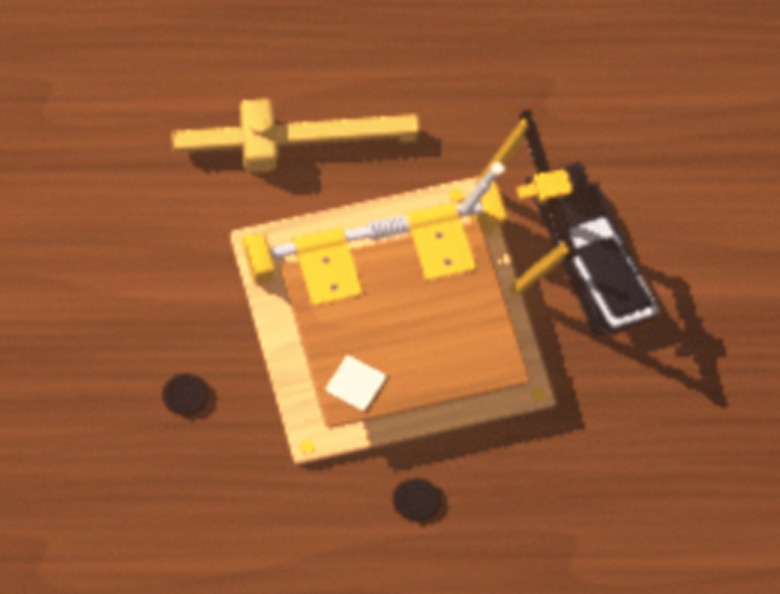

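View pics/s1z.png

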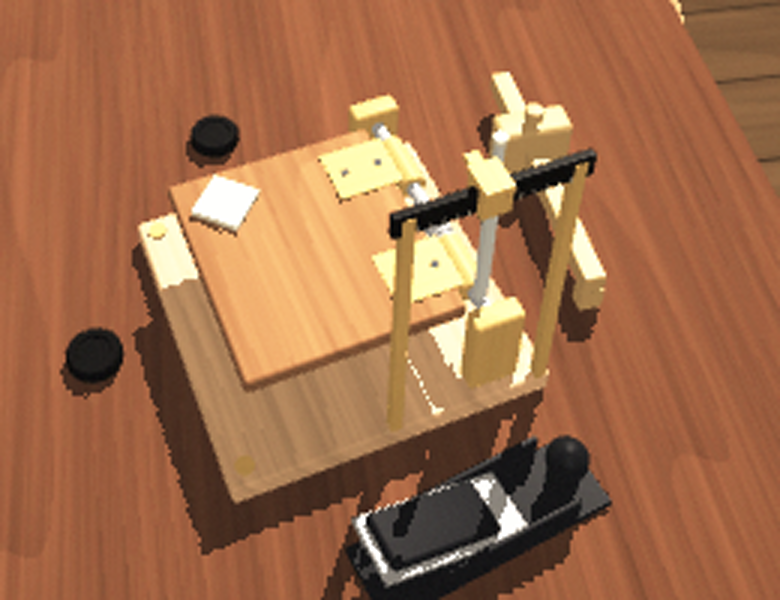

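View pics/side1.png

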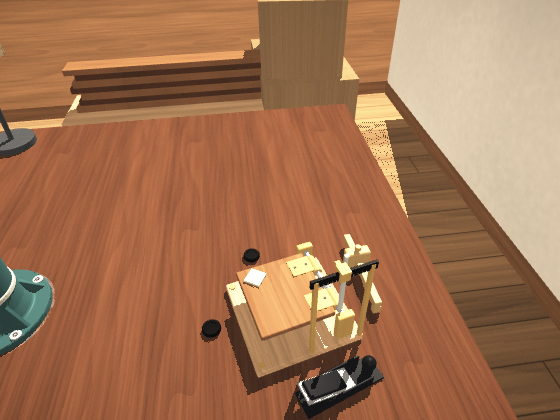

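```bash
python3 - <<'E'
from h import *
p=camera('top')
z=np.array([[233,232],[480,180],[552,403],[297,463]])
C=np.array([onz(p,220+(a+.5)/3-.5,100+(b+.5)/2.7-.5,18) for a,b in z])
print(C.round(1)); c=C.mean(0); print('centre',c.round(1), [np.linalg.norm(C[i]-C[(i+1)%4]).round(1) for i in range(4)])
xa=(C[0]+C[1]-C[2]-C[3])[:2]; ya=(C[0]+C[3]-C[1]-C[2])[:2]
print('yaw',np.arctan2(xa[1],xa[0]),np.arctan2(-ya[0],ya[1]))
for n in('top','side'):
    p=camera(n); hsv=cv2.cvtColor(p['color'],cv2.COLOR_RGB2HSV)
    m=((hsv[:,:,1]<60)&(hsv[:,:,2]>170)).astype(np.uint8)
    E=np.array(p['extrinsics']); v,u=np.mgrid[:420,:560]; Z=p['z_map']
    W=np.stack([(u-p['cx'])/p['fx']*Z,(v-p['cy'])/p['fy']*Z,Z],-1)@E[:3,:3].T+E[:3,3]
    k,l,s,ce=cv2.connectedComponentsWithStats(m)
    for i in range(1,k):
        if s[i,4]>30:
            q=W[l==i]; 
            if 450<q[:,0].mean()<800 and abs(q[:,1].mean())<300: print(n,'white',s[i],ce[i].round(1),np.median(q,0).round(1),onz(p,*ce[i],85).round(1))
    # high points
    hi=(W[:,:,2]>195)&(W[:,:,0]>560)&(W[:,:,0]<800)&(W[:,:,1]<-80)&(W[:,:,1]>-260)
    for vv,uu in zip(*np.nonzero(hi)):
        if n=='top': print(uu,vv,W[vv,uu].round(0),p['color'][vv,uu])
    np.save(f'{n}W.npy',W)
    x0,y0,x1,y1=(370,145,420,195) if n=='top' else (300,250,390,310)
    a=p['color'][y0:y1,x0:x1,::-1]; cv2.imwrite(f'pics/{n}_hd.png',cv2.resize(a,None,fx=8 if n=='side' else 12,fy=8 if n=='side' else 12,interpolation=0))
E
```

```text
[[ 689.3   38.5   18. ]
 [ 735.8 -163.8   18. ]
 [ 533.  -213.7   18. ]
 [ 481.9  -10.1   18. ]]
centre [610.  -87.3  18. ] [np.float64(207.5), np.float64(208.8), np.float64(209.9), np.float64(213.1)]
yaw 0.23554560217767684 0.23585828878756043
top white [373 161  14  18  45] [379.4 169.7] [ 694.7 -139.   156.3] [ 711.6 -151.4   85. ]
top white [335 180  21   9  93] [345.7 184.1] [679.9 -73.9  76.2] [678.1 -72.6  85. ]
top white [414 181  10   7  47] [419.3 184. ] [ 690.3 -259.1   20.3] [ 676.9 -242.1   85. ]
top white [418 208  19  12  50] [426.5 215.4] [ 607.6 -262.2   45.7] [ 603.5 -254.9   85. ]
top white [329 232  19  19 207] [338.1 241.2] [546.5 -51.8  85.9] [546.2 -52.1  85. ]
395 140 [ 741. -162.  225.] [115  67  42]
396 140 [ 741. -164.  225.] [115  68  44]
394 141 [ 740. -161.  222.] [91 53 34]
395 141 [ 739. -162.  226.] [79 50 35]
396 141 [ 739. -164.  224.] [81 50 36]
393 142 [ 740. -160.  213.] [104  61  38]
394 142 [ 738. -161.  221.] [73 46 31]
395 142 [ 737. -162.  226.] [62 38 31]
396 142 [ 738. -165.  222.] [65 41 30]
393 143 [ 738. -160.  215.] [98 58 32]
394 143 
[... 16292 characters left out ...]
] [236.4 294.2] [504.5 -39.6  18.1] [507.4 -90.1  85. ]
side white [339 282   9  30  93] [342.4 299.7] [ 697.  -144.1   96.7] [ 702.5 -131.6   85. ]
side white [323 284  16  13  48] [331.1 288. ] [704.2 -71.4  19.2] [ 687.9 -102.    85. ]
side white [371 284  11  19  96] [375.  294.5] [784.7 -94.2  34. ] [ 765.9 -128.8   85. ]
side white [323 316  12  20 123] [329.9 323.7] [ 681.3 -134.3   18. ] [ 668.  -178.2   85. ]
side white [351 322   6  16  53] [354.1 330.2] [ 725.2 -158.    18.3] [ 706.7 -197.    85. ]
side white [345 375  11  16  77] [349.6 383.2] [ 689.6 -258.    18.9] [ 674.7 -287.8   85. ]
side white [299 380  10  21  48] [303.1 390.2] [ 604.  -271.9   46.8] [ 600.5 -288.4   85. ]
```

```bash
ls pics
```

```text
s1z.png
side1.png
side_hd.png
t1z.png
top1.png
top_hd.png
```

View pics/top_hd.png

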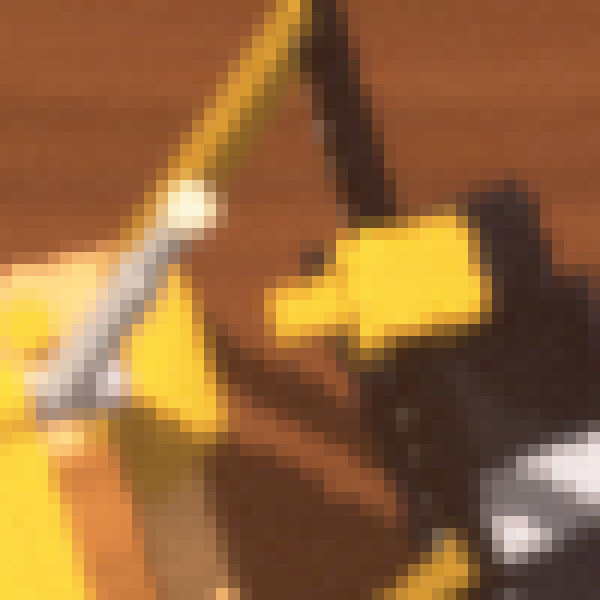

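View pics/side_hd.png

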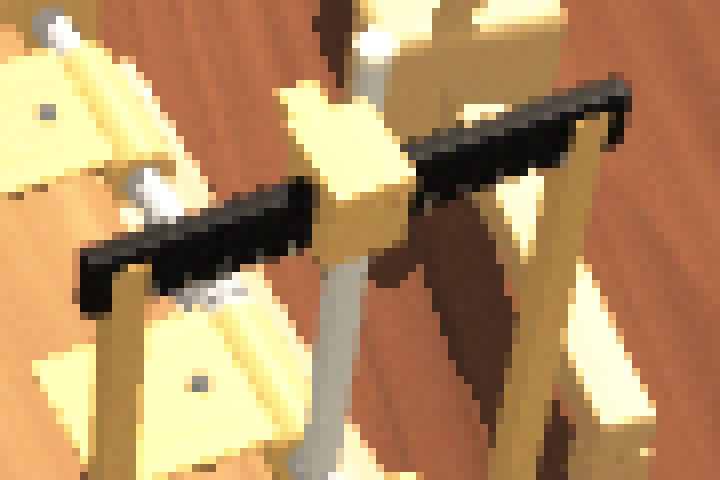

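Emit:
{"fn": "drive_tool", "kwargs": {"rows": [{"x": 1,"y": -1},{"x": 3,"y": -2.8},{"x": 5.2,"y": -4.8},{"x": 7.4,"y": -6.9},{"x": 9.7,"y": -9.0},{"x": 12,"y": -11.2},{"x": 14.3,"y": -13.3},{"x": 16.6,"y": -15.5},{"x": 18.9,"y": -17.6},{"x": 21.2,"y": -19.8}], "fingers": 0}}

```text
invalid input at $.rows[0]: expected keys x, y, z, ax, ay, az
```

Emit:
{"fn": "drive_tool", "kwargs": {"rows": [{"x": 2.3,"y": -2.1},{"x": 4.6,"y": -4.3},{"x": 6.9,"y": -6.4},{"x": 9.2,"y": -8.6},{"x": 11.5,"y": -10.7},{"x": 13.8,"y": -12.9},{"x": 16.1,"y": -15.0},{"x": 18.2,"y": -17.0},{"x": 19.8,"y": -18.5},{"x": 20.5,"y": -19.1}]}}

```text
invalid input at $.rows[0]: expected keys x, y, z, ax, ay, az
```

Emit:
{"fn": "drive_tool", "kwargs": {"rows": [{"x": 1,"y": -1,"z": 0,"ax": 0,"ay": 0,"az": 0},{"x": 3,"y": -2.8,"z": 0,"ax": 0,"ay": 0,"az": 0},{"x": 5.2,"y": -4.8,"z": 0,"ax": 0,"ay": 0,"az": 0},{"x": 7.4,"y": -6.9,"z": 0,"ax": 0,"ay": 0,"az": 0},{"x": 9.7,"y": -9.0,"z": 0,"ax": 0,"ay": 0,"az": 0},{"x": 12,"y": -11.2,"z": 0,"ax": 0,"ay": 0,"az": 0},{"x": 14.3,"y": -13.3,"z": 0,"ax": 0,"ay": 0,"az": 0},{"x": 16.6,"y": -15.5,"z": 0,"ax": 0,"ay": 0,"az": 0},{"x": 18.9,"y": -17.6,"z": 0,"ax": 0,"ay": 0,"az": 0},{"x": 21.2,"y": -19.8,"z": 0,"ax": 0,"ay": 0,"az": 0}], "fingers": 0}}

```text
time: 1.78
tcp_pos: [426.5, -373.1, 231.5]
eef_rot: [-3.142, -0.0, 0.466]
force: [0.7, -0.2, 0.7]
width: -0.001
```

Emit:
{"fn": "drive_tool", "kwargs": {"rows": [{"x": 2.3,"y": -2.1,"z": 0,"ax": 0,"ay": 0,"az": 0.02},{"x": 5.0,"y": -4.6,"z": 0,"ax": 0,"ay": 0,"az": 0.05},{"x": 7.7,"y": -7.2,"z": 0,"ax": 0,"ay": 0,"az": 0.08},{"x": 10.4,"y": -9.7,"z": 0,"ax": 0,"ay": 0,"az": 0.11},{"x": 13.1,"y": -12.2,"z": 0,"ax": 0,"ay": 0,"az": 0.14},{"x": 15.9,"y": -14.8,"z": 0,"ax": 0,"ay": 0,"az": 0.17},{"x": 18.7,"y": -17.4,"z": 0,"ax": 0,"ay": 0,"az": 0.2},{"x": 21.5,"y": -20.0,"z": 0,"ax": 0,"ay": 0,"az": 0.23},{"x": 24,"y": -22.3,"z": 0,"ax": 0,"ay": 0,"az": 0.23},{"x": 25.2,"y": -23.5,"z": 0,"ax": 0,"ay": 0,"az": 0.23}]}}

```text
time: 2.62
tcp_pos: [546.8, -45.7, 231.7]
eef_rot: [-3.139, -0.002, 0.243]
force: [-0.2, 0.1, -0.2]
width: 0.0
```

```bash
python3 - <<'E'
from h import *
s=get_state(); print(s['time'],s['tcp_pos'],s['eef_rot'],s['force'])
a=[]
for n in('top','side'):
    p=snap(n,n+'2'); a.append(p['color'][100:320,150:450,::-1])
cv2.imwrite('pics/both2.png',cv2.resize(np.hstack(a),None,fx=1.33,fy=1.33))
E
```

```text
2.6167 [546.81857664 -45.66808165 231.6785019 ] [-3.13915285e+00 -2.33384043e-03  2.43007588e-01] [-0.23181171  0.052731   -0.22092616]
```

View pics/both2.png

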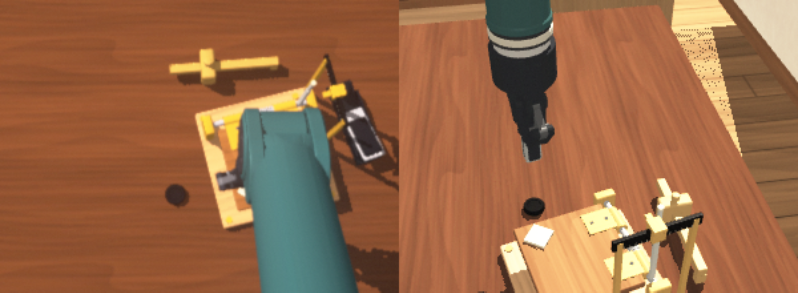

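Emit:
{"fn": "drive_tool", "kwargs": {"rows": [{"x": 0,"y": 0,"z": 0.5,"ax": 0,"ay": 0,"az": 0},{"x": 0,"y": 0,"z": 2,"ax": 0,"ay": 0,"az": 0},{"x": 0,"y": 0,"z": 4,"ax": 0,"ay": 0,"az": 0},{"x": 0,"y": 0,"z": 6,"ax": 0,"ay": 0,"az": 0},{"x": 0,"y": 0,"z": 8,"ax": 0,"ay": 0,"az": 0},{"x": 0,"y": 0,"z": 10,"ax": 0,"ay": 0,"az": 0},{"x": 0,"y": 0,"z": 11.5,"ax": 0,"ay": 0,"az": 0},{"x": 0,"y": 0,"z": 12.5,"ax": 0,"ay": 0,"az": 0},{"x": 0,"y": 0,"z": 12.8,"ax": 0,"ay": 0,"az": 0},{"x": 0,"y": 0,"z": 12.8,"ax": 0,"ay": 0,"az": 0}]}}

```text
time: 3.55
tcp_pos: [544.8, -53.6, 102.7]
eef_rot: [3.142, 0.002, 0.234]
force: [0.5, 0.7, 0.3]
width: -0.0
```

```bash
python3 - <<'E'
from h import *
a=[]
for n in('top','side'):
    p=snap(n,n+'3'); a.append(p['color'][100:320,150:450,::-1])
s=get_state(); print(s['time'],s['tcp_pos'],s['eef_rot'],s['force'])
cv2.imwrite('pics/both3.png',cv2.resize(np.hstack(a),None,fx=1.33,fy=1.33))
cv2.imwrite('pics/s3.png',cv2.resize(cv2.imread('pics/side3.png')[210:350,200:400],None,fx=4,fy=4))
E
```

```text
3.65 [546.03967016 -53.11434966 103.90673976] [ 3.14105291e+00 -9.62789930e-04  2.34841829e-01] [ 0.76368164 -0.30824759  0.1164331 ]
```

View pics/both3.png

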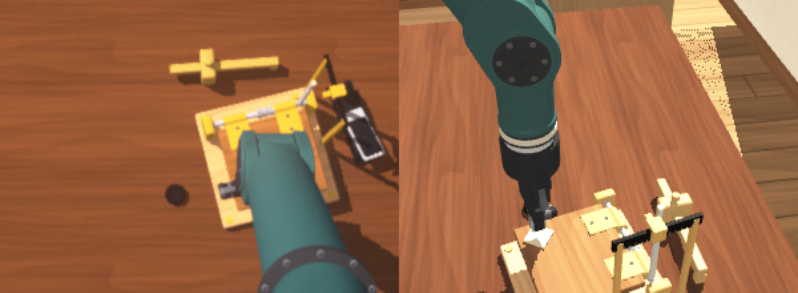

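View pics/s3.png

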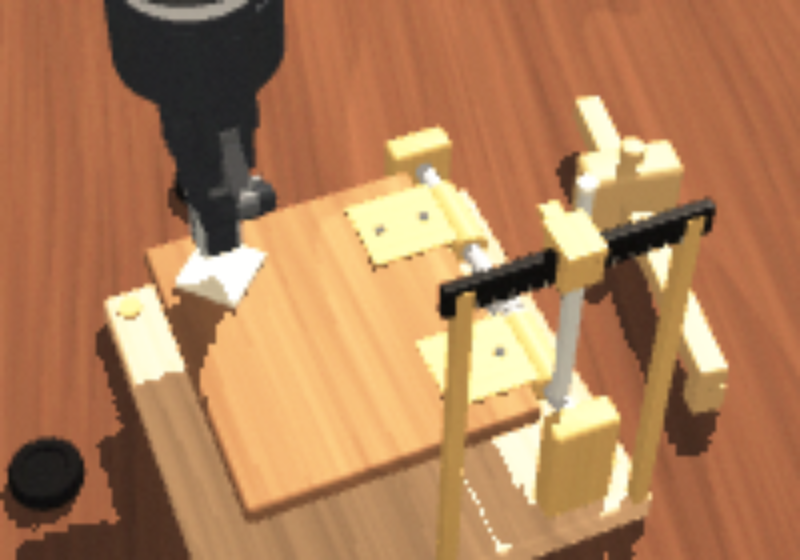

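Emit:
{"fn": "drive_tool", "kwargs": {"rows": [{"x": 0,"y": 0,"z": 0.4,"ax": 0,"ay": 0,"az": 0},{"x": 0,"y": 0,"z": 0.9,"ax": 0,"ay": 0,"az": 0},{"x": 0,"y": 0,"z": 1.3,"ax": 0,"ay": 0,"az": 0},{"x": 0,"y": 0,"z": 1.6,"ax": 0,"ay": 0,"az": 0},{"x": 0,"y": 0,"z": 1.9,"ax": 0,"ay": 0,"az": 0},{"x": 0,"y": 0,"z": 2.2,"ax": 0,"ay": 0,"az": 0},{"x": 0,"y": 0,"z": 2.5,"ax": 0,"ay": 0,"az": 0},{"x": 0,"y": 0,"z": 2.7,"ax": 0,"ay": 0,"az": 0},{"x": 0,"y": 0,"z": 2.8,"ax": 0,"ay": 0,"az": 0},{"x": 0,"y": 0,"z": 2.8,"ax": 0,"ay": 0,"az": 0}]}}

```text
time: 4.48
tcp_pos: [544.9, -52.6, 75.1]
eef_rot: [-3.141, 0.002, 0.236]
force: [-3.3, 0.4, 5.0]
width: -0.001
```

```bash
cat > m.py <<'E'
from h import *
import sys
t=sys.argv[1]; yaw=.2355; xh=np.array([np.cos(yaw),np.sin(yaw)]); yh=np.array([-xh[1],xh[0]])
ims=[]
for n,(x0,y0,x1,y1) in dict(top=(365,145,425,195),side=(300,240,390,315)).items():
    p=snap(n,n+t); E=np.array(p['extrinsics']); v,u=np.mgrid[:420,:560]; Z=p['z_map']
    W=np.stack([(u-p['cx'])/p['fx']*Z,(v-p['cy'])/p['fy']*Z,Z],-1)@E[:3,:3].T+E[:3,3]
    c=np.array([611.0,-88.0]); L=np.stack([(W[...,:2]-c)@xh,(W[...,:2]-c)@yh,W[...,2]],-1)
    hi=W[...,2]>213
    hd=hi&(abs(L[...,1]+72)<9)&(L[...,0]>10)&(L[...,0]<85)&(p['color'][...,2]>110)
    tg=hi&(L[...,1]<-77)&(L[...,1]>-92)&(L[...,0]>10)&(L[...,0]<85)&(p['color'][...,2]<110)&(p['color'][...,0]>150)
    rd=(W[...,2]>228)&(abs(L[...,1]+103)<14)&(L[...,0]>10)&(L[...,0]<85)&(p['color'][...,0]>180)
    for k,m in(('head',hd),('tongue',tg),('rider',rd)):
        if m.sum(): print(n,k,m.sum(),'mount xyz',L[m].mean(0).round(1),'xrange',L[m][:,0].min().round(1),L[m][:,0].max().round(1))
    ims.append(cv2.resize(p['color'][y0:y1,x0:x1,::-1],(400,int(400*(y1-y0)/(x1-x0))),interpolation=0))
h=max(i.shape[0] for i in ims); cv2.imwrite(f'pics/m{t}.png',np.hstack([np.pad(i,((0,h-i.shape[0]),(0,0),(0,0))) for i in ims]))
s=get_state(); print(s['time'],s['tcp_pos'].round(1),s['force'].round(1))
E
python3 m.py 4
```

```text
top head 13 mount xyz [ 58.3 -71.3 220.1] xrange 54.4 61.5
top tongue 30 mount xyz [ 48.1 -85.9 225.5] xrange 43.3 54.8
top rider 91 mount xyz [  47.8 -102.2  231.3] xrange 39.2 57.1
side head 24 mount xyz [ 56.  -73.3 219.4] xrange 43.9 60.5
side tongue 3 mount xyz [ 43.1 -81.6 221.4] xrange 42.9 43.3
side rider 139 mount xyz [  46.3 -103.8  230.8] xrange 37.3 55.5
4.5833 [544.9 -52.6  75.3] [-2.6  0.3  5.1]
```

View pics/m4.png

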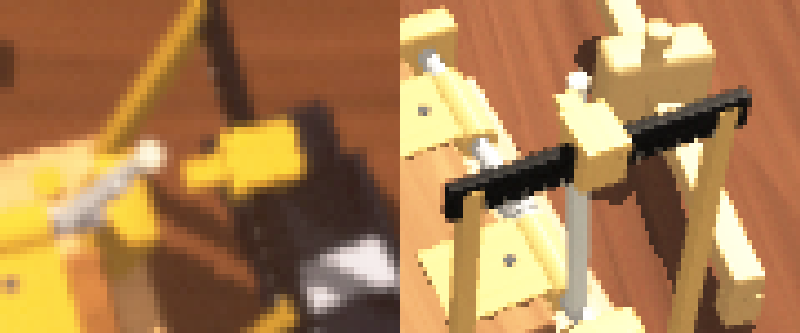

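Emit:
{"fn": "drive_tool", "kwargs": {"rows": [{"x": 0,"y": 0,"z": 0.15,"ax": 0,"ay": 0,"az": 0},{"x": 0,"y": 0,"z": 0.3,"ax": 0,"ay": 0,"az": 0},{"x": 0,"y": 0,"z": 0.45,"ax": 0,"ay": 0,"az": 0},{"x": 0,"y": 0,"z": 0.6,"ax": 0,"ay": 0,"az": 0},{"x": 0,"y": 0,"z": 0.7,"ax": 0,"ay": 0,"az": 0},{"x": 0,"y": 0,"z": 0.78,"ax": 0,"ay": 0,"az": 0},{"x": 0,"y": 0,"z": 0.82,"ax": 0,"ay": 0,"az": 0},{"x": 0,"y": 0,"z": 0.82,"ax": 0,"ay": 0,"az": 0}]}}

```text
time: 5.25
tcp_pos: [544.8, -52.6, 67.3]
eef_rot: [-3.141, 0.002, 0.236]
force: [-3.2, -0.7, 7.4]
width: -0.001
```

```bash
python3 m.py 5
```

```text
top head 11 mount xyz [ 49.6 -71.1 218.2] xrange 46.3 52.3
top tongue 31 mount xyz [ 47.9 -86.  225.7] xrange 43.5 52.0
top rider 87 mount xyz [  47.6 -102.1  231.4] xrange 39.0 57.0
side head 22 mount xyz [ 46.8 -73.3 219.3] xrange 43.7 51.1
side tongue 3 mount xyz [ 42.9 -81.8 221.7] xrange 42.8 43.1
side rider 135 mount xyz [  46.4 -103.7  230.8] xrange 37.6 56.3
5.35 [544.8 -52.6  67.3] [-3.4 -0.4  7.3]
```

View pics/m5.png

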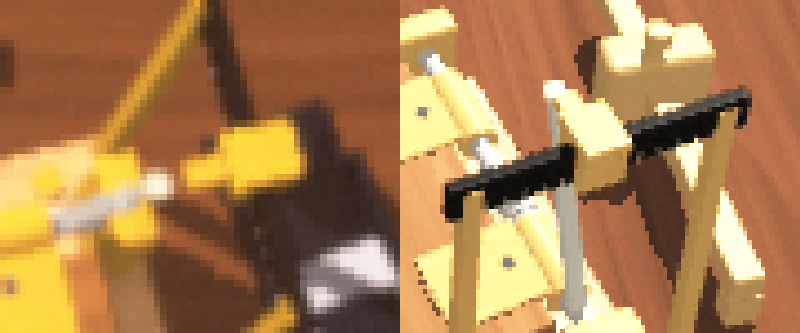

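Emit:
{"fn": "drive_tool", "kwargs": {"rows": [{"x": 0,"y": 0,"z": 0.04,"ax": 0,"ay": 0,"az": 0},{"x": 0,"y": 0,"z": 0.08,"ax": 0,"ay": 0,"az": 0},{"x": 0,"y": 0,"z": 0.08,"ax": 0,"ay": 0,"az": 0},{"x": 0,"y": 0,"z": 0.08,"ax": 0,"ay": 0,"az": 0},{"x": 0,"y": 0,"z": 0.08,"ax": 0,"ay": 0,"az": 0},{"x": 0,"y": 0,"z": 0.08,"ax": 0,"ay": 0,"az": 0},{"x": 0,"y": 0,"z": 0.08,"ax": 0,"ay": 0,"az": 0},{"x": 0,"y": 0,"z": 0.08,"ax": 0,"ay": 0,"az": 0},{"x": 0,"y": 0,"z": 0.08,"ax": 0,"ay": 0,"az": 0},{"x": 0,"y": 0,"z": 0.08,"ax": 0,"ay": 0,"az": 0}]}}

```text
time: 6.18
tcp_pos: [544.8, -52.6, 66.6]
eef_rot: [-3.141, 0.002, 0.236]
force: [-3.9, -0.1, 7.0]
width: -0.003
```

```bash
python3 m.py 6
```

```text
top head 15 mount xyz [ 47.9 -71.5 217.4] xrange 44.4 51.4
top tongue 31 mount xyz [ 48.4 -86.1 225.7] xrange 44.0 54.6
top rider 86 mount xyz [  47.8 -102.2  231.3] xrange 38.7 56.9
side head 24 mount xyz [ 46.3 -73.7 219. ] xrange 42.5 50.7
side tongue 2 mount xyz [ 42.8 -83.1 222.7] xrange 42.3 43.2
side rider 140 mount xyz [  46.3 -104.   230.8] xrange 37.5 55.3
6.2833 [544.8 -52.6  66.6] [-3.3  0.3  7. ]
```

View pics/m6.png

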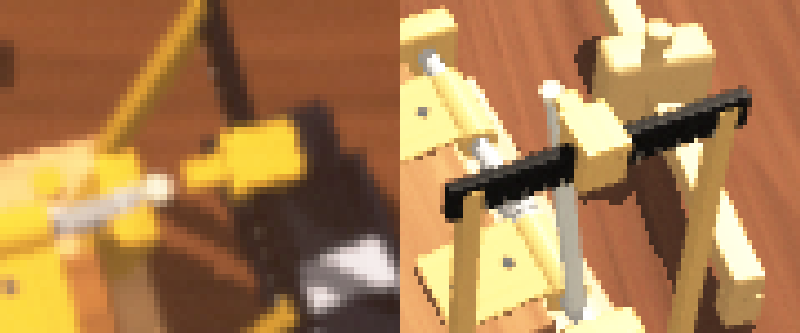

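Both views now put the head level with the rider's middle, about 0 mm off. I'll hold a little longer, then lift straight up.

Emit:
{"fn": "drive_tool", "kwargs": {"rows": [{"x": 0,"y": 0,"z": 0,"ax": 0,"ay": 0,"az": 0},{"x": 0,"y": 0,"z": 0,"ax": 0,"ay": 0,"az": 0},{"x": 0,"y": 0,"z": 0,"ax": 0,"ay": 0,"az": 0},{"x": 0,"y": 0,"z": 0,"ax": 0,"ay": 0,"az": 0},{"x": 0,"y": 0,"z": 0,"ax": 0,"ay": 0,"az": 0},{"x": 0,"y": 0,"z": 0,"ax": 0,"ay": 0,"az": 0},{"x": 0,"y": 0,"z": 0,"ax": 0,"ay": 0,"az": 0},{"x": 0,"y": 0,"z": 0,"ax": 0,"ay": 0,"az": 0},{"x": 0,"y": 0,"z": 0,"ax": 0,"ay": 0,"az": 0},{"x": 0,"y": 0,"z": 0,"ax": 0,"ay": 0,"az": 0}]}}

```text
time: 7.12
tcp_pos: [544.8, -52.6, 66.6]
eef_rot: [-3.141, 0.002, 0.236]
force: [-3.2, -0.0, 7.3]
width: -0.003
```

Emit:
{"fn": "drive_tool", "kwargs": {"rows": [{"x": 0,"y": 0,"z": -0.3,"ax": 0,"ay": 0,"az": 0},{"x": 0,"y": 0,"z": -0.8,"ax": 0,"ay": 0,"az": 0},{"x": 0,"y": 0,"z": -1.4,"ax": 0,"ay": 0,"az": 0},{"x": 0,"y": 0,"z": -2,"ax": 0,"ay": 0,"az": 0},{"x": 0,"y": 0,"z": -3,"ax": 0,"ay": 0,"az": 0},{"x": 0,"y": 0,"z": -4.2,"ax": 0,"ay": 0,"az": 0},{"x": 0,"y": 0,"z": -5.5,"ax": 0,"ay": 0,"az": 0},{"x": 0,"y": 0,"z": -6.5,"ax": 0,"ay": 0,"az": 0},{"x": 0,"y": 0,"z": -7,"ax": 0,"ay": 0,"az": 0},{"x": 0,"y": 0,"z": -7,"ax": 0,"ay": 0,"az": 0}]}}

```text
time: 7.95
tcp_pos: [547.0, -52.5, 137.7]
eef_rot: [3.141, -0.003, 0.236]
force: [0.5, -0.0, -0.4]
width: 0.0
```

```bash
python3 m.py 7; python3 - <<'E'
import cv2,numpy as np
a=[cv2.imread(f'pics/{n}7.png')[100:400,150:450] for n in('top','side')]
cv2.imwrite('pics/both7.png',cv2.resize(np.hstack(a),None,fx=1.33,fy=1.33))
E
```

```text
top head 15 mount xyz [ 70.9 -71.5 220.5] xrange 67.0 74.2
top tongue 27 mount xyz [ 48.2 -85.3 225.1] xrange 44.4 53.3
top rider 89 mount xyz [  48.  -101.9  231.5] xrange 38.8 57.1
side head 27 mount xyz [ 65.5 -73.9 219.6] xrange 44.1 73.8
side tongue 3 mount xyz [ 42.8 -82.1 222. ] xrange 42.6 42.9
side rider 134 mount xyz [  46.5 -103.6  230.8] xrange 37.9 55.7
8.05 [545.8 -52.5 136.3] [ 0.3 -0.3 -0.6]
```

View pics/both7.png

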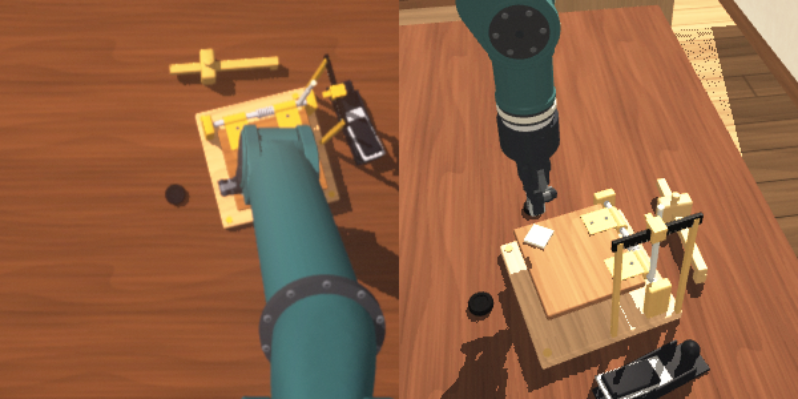

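```bash
python3 -c "
from workcell import *
print(sign_off())"
```

```text
the job is handed in; nothing more can be done
None
```

I pressed the bone lozenge straight down with the closed fingers until the pointer's tip stood opposite the brass mark. I held it there for about 1.7 s, then lifted off, and the plate sprang back up. The job is handed in; it reports no verdict.

- **Press depth:** the fingertip stopped at z ≈ 66.6 mm, about 18 mm below the resting surface. The vertical force on the tool was about 7 N.
- **At the hold:** the tip's offset from the mark was about 0 mm. The pointer's head was at mount x = 47.9 mm against 47.8 mm for the rider in the top view, and 46.3 mm against 46.3 mm in the side view.
- **After release:** the head was back at x ≈ 70.9 mm in the top view, which is its rest position. The finger was about 50 mm clear of the lozenge, with no force on the tool.
- **Bystanders:** in the final pictures the checkers, marking gauge and block plane look unmoved. I judged this by eye and did not measure it; the top view shows only one checker because the arm hides the other.

**Disagreements:** just before the last small step the two views differed by about 1.4 mm on the pointer's offset. After release the side view's head reading of 65.5 mm was off because its pixel mask picked up part of the tongue, so I relied on the top view there.

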